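# Fetch the jar from behind the reagent bottles and set it on the balance

## Task

Set the low wide jar from the back of the reagent caddy gently on the middle of the balance's pan. The three tall containers standing round it are in the way: first move all three into the flat steel tray, leaving the jar alone until they stand there, and only when the jar is on the pan put each of them back, upright, on the very place in the caddy where it stood. Leave the small glass vial in the caddy and the crucible in the tray where they are, and let nothing tip over.

Things in the scene. Friction and masses are not known exactly. Their poses are not given: they have to be found in the camera images.
- bottle: Round amber glass reagent bottle with a paper band, a sloping shoulder and a black cap; loose, about 250 g. Body 46 mm across up to 88 mm high, cap 31 mm across from 95 to 112 mm (the top). Origin: centre of the underside, z up. Stands on one of the three outer places of the caddy.
- flask: Square white plastic bottle with a round white cap; loose, about 200 g. Body 42 x 42 mm up to 90 mm high, cap 30 mm across from 96 to 110 mm (the top). Origin: centre of the underside, z up, x and y square to its flat sides. Stands on one of the three outer places of the caddy.
- canister: Slim round steel canister with a domed top and a dark line round it; loose, about 300 g. 38 mm across up to 106 mm, 118 mm high in all. Origin: centre of the underside, z up. Stands on one of the three outer places of the caddy.
- jar: The jar to fetch: low, wide, white, with a white screw lid a little wider than the body; loose, about 120 g. Body 47 mm across up to 32 mm, lid 48 mm across from 32 to 46 mm (the top). Origin: centre of the underside, z up. Stands at the middle of the back of the caddy.
- caddy: Reagent caddy, fixed: grey plastic tray, 150 mm (x) by 230 mm (y), walls 4 mm thick: front 12 mm high, sides 16 mm, back (+x) 42 mm. Origin: centre of its underside on the table, z up; its floor is at z = 6 mm. Pale discs of 54 mm mark its four places, in its frame: front (x -35, y 0), left (x 22, y +70), right (x 22, y -70) and the jar's, back middle (x 22, y 0) mm. Things stand on them to within about 4 mm.
- tray: Flat steel tray, fixed, 130 mm (x) by 270 mm (y), walls 3 mm thick and 14 mm high, empty but for the crucible: the side area for the tall containers. Origin: centre of its underside on the table, z up; its floor is at z = 3 mm. The crucible stands near its far edge (x about +42 mm, y between -75 and 75 mm), so a row at x = -22 mm, y = -85, 0 and 85 mm is clear of it.
- balance: Laboratory balance, fixed: white case 180 mm wide (y), from x = -125 to +80 mm, 56 mm high, with a low display at its front (-x). Its round steel pan, 110 mm across, is rigid. Origin: on the table straight below the middle of the pan, z up; the pan's top is at z = 65 mm.
- vial: Small clear glass vial with a white cap, 22 mm across, 40 mm high, in the front left corner of the caddy (about x -50, y +88 mm in the caddy's frame). Origin: centre of the underside. To be left alone.
- crucible: Small open white porcelain crucible, 32 mm across the rim, 26 mm high, in the far half of the steel tray. Origin: centre of the underside. To be left alone.
There are look-alikes about, which are no part of the job. Leave any green or yellow look-alike of the jar alone.

How it is judged:
On the way, in this order (a step that is already met when the one before it is completed fails the run):
1. the bottle, the flask and the canister all stand upright in the steel tray, and the jar has not been moved (x of bottle in the frame of tray between -0.06 and 0.06 m and y of bottle in the frame of tray between -0.13 and 0.13 m and z of bottle in the frame of tray between -0.002 and 0.01 m and angle between each of bottle, flask, canister's own z axis and vertical below 0.15 rad and x of flask in the frame of tray between -0.06 and 0.06 m and y of flask in the frame of tray between -0.13 and 0.13 m and z of flask in the frame of tray between -0.002 and 0.01 m and x of canister in the frame of tray between -0.06 and 0.06 m and y of canister in the frame of tray between -0.13 and 0.13 m and z of canister in the frame of tray between -0.002 and 0.01 m and distance of jar from where it was at the start of the episode below 0.012 m), for 0.2 s.
2. the jar stands on the middle of the balance's pan while the three containers are still in the tray (x of bottle in the frame of tray between -0.06 and 0.06 m and y of bottle in the frame of tray between -0.13 and 0.13 m and z of bottle in the frame of tray between -0.002 and 0.01 m and angle between each of bottle, flask, canister's own z axis and vertical below 0.15 rad and x of flask in the frame of tray between -0.06 and 0.06 m and y of flask in the frame of tray between -0.13 and 0.13 m and z of flask in the frame of tray between -0.002 and 0.01 m and x of canister in the frame of tray between -0.06 and 0.06 m and y of canister in the frame of tray between -0.13 and 0.13 m and z of canister in the frame of tray between -0.002 and 0.01 m and horizontal distance between jar and balance below 0.015 m and z of jar in the frame of balance between 0.06 and 0.07 m and angle between jar's own z axis and vertical below 0.12 rad), for 0.2 s.
At the end, for the whole second after the job is handed in: The jar stands upright on the balance's pan within 15 mm of its middle; the bottle, the flask and the canister stand upright in the caddy, each within 15 mm of where it stood at the start; the vial and the crucible are within 30 mm of where they were; all are released and at rest (horizontal distance between jar and balance below 0.015 m and z of jar in the frame of balance between 0.06 and 0.07 m and angle between each of jar, bottle, flask, canister's own z axis and vertical below 0.12 rad and linear speed of each of jar, bottle, flask, canister below 0.02 m/s and distance of each of bottle, flask, canister from where it was at the start of the episode below 0.015 m and distance of each of vial, crucible from where it was at the start of the episode below 0.03 m); the robot touches nothing.
It fails at once if a container, the jar, the vial or the crucible is tipped over (by more than about 35 degrees) (angle between any of bottle, flask, canister, jar, vial, crucible's own z axis and vertical above 0.6 rad).
It fails at once if the vial or the crucible is moved by more than 30 mm (distance of any of vial, crucible from where it was at the start of the episode above 0.03 m).
It fails at once if the jar is dropped onto the pan (faster than 0.5 m/s just above it) (horizontal distance between jar and balance below 0.06 m and z of jar in the frame of balance below 0.085 m and linear speed of jar above 0.5 m/s).
It also fails if it takes over 150 s, if anything falls off the work surface, if the arm or the gripper's body presses on something with over 40 N, if the wrist force passes 120 N, or if a joint passes its speed limit or range.

## Robot

A 6-joint arm with a two-finger parallel gripper is mounted at the origin on the work surface. World frame = base frame: x ahead of the robot, y to its left, z up, the work surface at z = 0. Lengths are in m, angles in rad, forces in N, time in s.
With the tool pointing down it reaches from about 0.35 to 0.85 m from the base axis. Payload 8.1 kg.
Tool frame: the origin (TCP) lies at the very end of the fingers, on their centre line; the grasp point (between the pads) lies 19 mm behind it; z points along the fingers, y is the direction in which the jaws open and shut (so a half turn about z gives the same grasp; the last joint's range is limited). The gripper opens to 93 mm and grips with 3 to 60 N. Pads are 15 mm wide; open, the fingers measure 128 mm over their backs; the gripper's body (75 mm by 188 mm) begins 65 mm behind the grasp point.
Start: joints at [1.074, 0.13, 1.488, -0, 1.523, -0.085], TCP at [0.24, 0.55, 0.185] pointing down, gripper open.
Joint ranges: [-2.96, 2.96], [-0.89, 2.26], [0.02, 2.5], [-1.34, 4.48], [0, 2.73], [-2.66, 2.66]. Speed limits (rad/s): [2.39, 2.39, 2.79, 3.14, 3.14, 3.14].

## Interface

Orientations are given as a rotation vector (axis times angle).
In Python, from plant import * gives the robot as it stands.
- The arm moves only by the tool apply_moves, never from a script. Its argument "commands" is one flat list of numbers, 7 for each row, row after row: the shift along the world's x, y, z in cm, then the turn, a rotation vector about the world's x, y, z in rad, then the finger opening in cm, from 0 to 9.3. A call has 1 to 8 rows; each row shifts and turns the pose as measured when the row begins; what a row does not reach is not made up. A row lasts 1/8 s, in which the tool goes at most 62.5 mm and 10.7 degrees, less where a joint would pass 70% of its speed; a pose out of reach is approached as far as the arm can. A call with a gripper value outside its range is refused whole. The fingers move at their own pace and stop on an object; "squeeze" is the grip in N (left out, the last holds). Time passes only in rows, so rows that do not move let the fingers close. It gives the time, the measured TCP pose, the force and the opening at its end, in the units of the state.
- read_state(): the state, without advancing time (a new reading comes with each control period).
- read_camera(name): name is "scene" or "top"; returns (picture, depth): 420x560x3 uint8, blue, green, red; 420x560 float32, m along the optical axis (not along the pixel's ray), 0 where there is no reading.
- camera_model(name): a dict with "intrinsics" (3x3 intrinsics, pixels), "dist_coeffs" ([k1, k2, p1, p2, k3] as OpenCV has them; the pictures are not rectified), "R" (3x3) and "t" (3): a world point X has camera coordinates R X + t. Camera axes: x right, y down, z forward; pixel columns grow to the right and rows downward; lengths in m; the calibration is good to about 2 mm. A picture is of the moment at which its call begins. camera_model takes no time and is no camera call.
- close_job(): hands the job in, once; it reports no verdict.
Trained networks look in the newest picture that a camera, given by its name, has taken for a name from the list of things; names that differ only in an ending like _2 or _b are one class to them, and where a whole thing is asked for, a point or a joint stands for the part that bears it (a point fixed in the world has none). Each returns a list of dicts, best first, with "conf" (0 to 1); they miss things now and then, are a little off and sometimes report something else, mostly with a low value. They report only what shows in the picture. A call takes as long as a camera call. They do not tell look-alikes from the thing itself.
- find_in(query, camera): "point" ([x, y, z] in m, in the coordinates of the camera as it stood for that picture, good to about 4 mm: the middle of the surface that is visible of it).
- cut_out(query, camera): "mask" (420x560 bool, what is visible of it).
- spot_point(query, camera): "point" ([x, y, z] in m, in the coordinates of the camera as it stood for that picture, good to about 4 mm: a listed point, or the origin of a listed thing).
The state is a dict: "t": time; "q": joint angles; "dq": joint speeds; "joint_torque": joint torques, N m; "tool_pos": TCP position; "orientation": TCP orientation; "force": force on the tool from outside, world axes, zero at the start; "wrist_torque": the same for the moment, N m; "opening": finger opening in m.
Only numpy, scipy, OpenCV 4.12 (cv2) and the standard library are available. Lean on these libraries where they do the work, as an engineer would, in place of code of your own. Each camera call takes 0.05 s, during which the arm holds its last target. There are 200 camera calls.

## Working session

There is one attempt and no reset: what is moved stays moved. The work goes in short steps, Python scripts to look and compute and a tool call to move; the robot and the scene stay as the last step left them, time stands still between calls to the robot, and variables do not carry over. Pictures are saved under pics/ and viewed, about 12 in all and at most 16, crops included, and the job is handed in when it is done.

Besides the shell and the picture viewer there is one more tool, called as a command line: name --argument value ..., lists and objects as JSON in quotes. apply_moves: Moves the arm, as the interface text tells. Its arguments: {"type":"object","properties":{"commands":{"type":"array"},"squeeze":{"type":"number"}},"required":["commands"]}

```bash
ls; mkdir -p pics; cat > h.py <<'E'
from plant import *
import numpy as np, cv2
def world(p,cam):
    m=camera_model(cam); return np.array(m["R"]).T@(np.array(p)-np.array(m["t"]))
def cloud(depth,cam,mask=None):
    m=camera_model(cam); v,u=np.nonzero((depth>0) if mask is None else (mask&(depth>0)))
    n=cv2.undistortPoints(np.stack([u,v],1).astype(float)[:,None],np.array(m["intrinsics"]),np.array(m["dist_coeffs"]))[:,0]
    z=depth[v,u]; return (np.c_[n*z[:,None],z]-np.array(m["t"]))@np.array(m["R"])
def pix(P,cam):
    m=camera_model(cam); return cv2.projectPoints(np.array(P,float).reshape(-1,1,3),cv2.Rodrigues(np.array(m["R"]))[0],np.array(m["t"],float),np.array(m["intrinsics"]),np.array(m["dist_coeffs"]))[0][:,0]
E
python3 - <<'E'
from h import *
for c in("scene","top"):
    p,d=read_camera(c); cv2.imwrite(f"pics/{c}0.png",p)
    for n in "bottle flask canister jar caddy tray balance vial crucible".split():
        for r in spot_point(n,c)[:3]: print(c,n,round(r["conf"],2),world(r["point"],c).round(3),pix([world(r["point"],c)],c)[0].round())
print(read_state())
E
```

```text
pics
scene bottle 0.88 [ 0.567 -0.369  0.006] [140. 259.]
scene flask 0.82 [ 0.584 -0.226  0.006] [203. 261.]
scene canister 0.72 [ 0.525  0.297 -0.005] [417. 235.]
scene canister 0.68 [ 0.516 -0.291  0.004] [177. 242.]
scene jar 0.8 [ 0.572 -0.295  0.004] [172. 259.]
scene jar 0.79 [ 0.574 -0.477  0.002] [ 93. 264.]
scene jar 0.61 [ 0.367 -0.324  0.005] [171. 204.]
scene caddy 0.88 [ 0.554 -0.296  0.001] [173. 255.]
scene tray 0.82 [ 0.526  0.297 -0.003] [417. 235.]
scene balance 0.66 [0.522 0.013 0.   ] [304. 239.]
scene vial 0.5 [ 0.516 -0.208  0.007] [212. 240.]
scene crucible 0.62 [0.564 0.327 0.001] [435. 244.]
top bottle 0.79 [ 0.567 -0.364  0.002] [395. 192.]
top flask 0.72 [ 0.582 -0.228  0.008] [343. 184.]
top canister 0.86 [ 0.514 -0.293  0.005] [368. 211.]
top jar 0.95 [ 0.578 -0.475 -0.002] [437. 190.]
top jar 0.66 [ 0.573 -0.302  0.004] [372. 189.]
top jar 0.65 [ 0.369 -0.321  0.004] [379. 269.]
top caddy 0.71 [ 0.551 -0.293  0.002] [368. 197.]
top tray 0.87 [ 0.526  0.297 -0.   ] [137. 200.]
top balance 0.9 [ 0.527  0.018 -0.003] [246. 203.]
top crucible 0.45 [0.558 0.318 0.002] [129. 187.]
{'t': 1.0, 'q': array([ 1.07360335e+00,  1.30388427e-01,  1.48816525e+00,  2.50699068e-05,
        1.52302770e+00, -8.53860925e-02]), 'dq': array([-2.25357374e-05,  8.82959644e-05,  4.14401455e-04, -5.98820383e-04,
        4.67542679e-04, -9.93574075e-04]), 'joint_torque': array([-1.68686156e-04, -5.59779704e+01, -4.92059612e+01,  7.68671301e-02,
        2.27923994e-02,  1.15612297e-04]), 'tool_pos': array([0.24012783, 0.54986682, 0.18486124]), 'orientation': array([-6.42301244e-01, -3.07521108e+00, -2.82685333e-05]), 'force': array([ 0.46594806,  0.09159889, -0.53401999]), 'wrist_torque': array([ 0.04111983, -0.00272237,  0.00826129]), 'opening': 0.09312235090325205}
```

View pics/scene0.png

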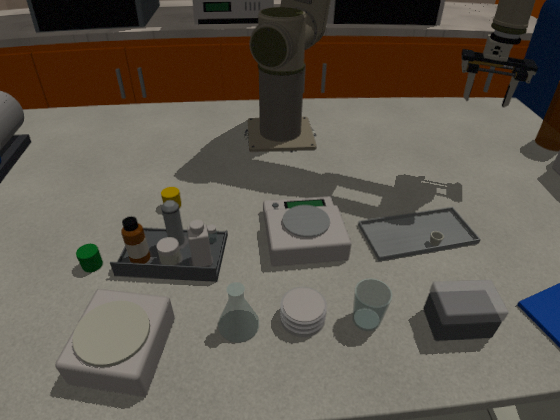

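View pics/top0.png

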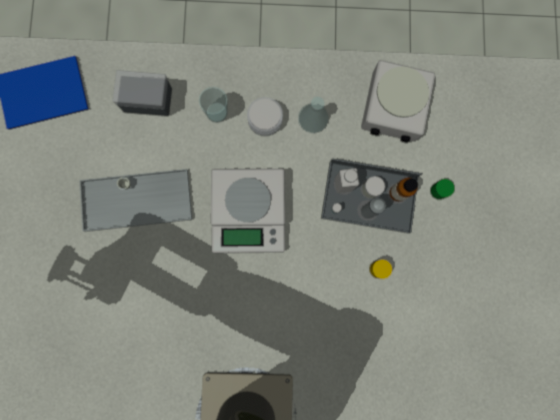

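```bash
cat >> h.py <<'E'
from scipy.optimize import minimize
def fitc(P,r):  # centre of visible rim/top points: min enclosing of radius r (Chebyshev-like)
    c,R=cv2.minEnclosingCircle(P[:,:2].astype(np.float32)); return np.array(c),R
def tops(d,cam,xy,zlo,zhi,rad=.04):
    P=cloud(d,cam); k=(np.hypot(P[:,0]-xy[0],P[:,1]-xy[1])<rad)&(P[:,2]>zlo)&(P[:,2]<zhi); return P[k]
E
python3 - <<'E'
from h import *
p,d=read_camera("top")
m=camera_model("top"); print("cam",(-np.array(m["R"]).T@np.array(m["t"])).round(3))
m2=camera_model("scene"); print("cam",(-np.array(m2["R"]).T@np.array(m2["t"])).round(3))
for n,xy,lo,hi in [("bottle",(.567,-.366),.111,.125),("flask",(.583,-.227),.109,.123),("canister",(.515,-.292),.100,.13),("jar",(.573,-.298),.045,.058),("pan",(.527,.018),.06,.07),("vial",(.516,-.208),.035,.055),("cruc",(.56,.32),.02,.04)]:
    Q=tops(d,"top",xy,lo,hi,.065 if n=="pan" else .035)
    if len(Q)>3: c,R=fitc(Q,0); print(n,len(Q),c.round(4),round(R,4),np.median(Q,0).round(4),Q.mean(0).round(4))
E
```

```text
cam [ 0.352 -0.039  1.133]
cam [ 1.227 -0.116  0.668]
bottle 139 [ 0.5641 -0.3686] 0.0156 [ 0.5635 -0.3681  0.117 ] [ 0.5637 -0.368   0.1169]
flask 125 [ 0.5806 -0.2269] 0.0148 [ 0.5809 -0.2264  0.115 ] [ 0.5807 -0.2266  0.1149]
canister 222 [ 0.5142 -0.2907] 0.0198 [ 0.5126 -0.288   0.1177] [ 0.5125 -0.2888  0.1166]
jar 291 [ 0.5712 -0.2991] 0.024 [ 0.5712 -0.2992  0.051 ] [ 0.571  -0.2987  0.0509]
pan 1557 [0.5245 0.0105] 0.0574 [0.5242 0.0128 0.064 ] [0.5244 0.0131 0.0641]
vial 64 [ 0.5152 -0.206 ] 0.0109 [ 0.5139 -0.2049  0.045 ] [ 0.5139 -0.2053  0.0443]
cruc 68 [0.5621 0.3247] 0.0166 [0.5632 0.3284 0.0262] [0.5627 0.3272 0.0262]
```

The scene picture shows the caddy at about (173,255), with the amber bottle (135,240), canister (173,220), flask (200,245) and white jar (168,250). There are three jar candidates. Green at (90,258) and yellow at (172,198) stand outside the caddy, so they are look-alikes. The white one in the caddy's back middle, at top (375,186), fits the description. I'll measure the yaws next and confirm the jar in a crop.

```bash
python3 - <<'E'
from h import *
p,d=read_camera("top")
crop=p[145:250,310:470]; cv2.imwrite("pics/crop.png",cv2.resize(crop,None,fx=4,fy=4,interpolation=cv2.INTER_CUBIC))
Q=tops(d,"top",(.5806,-.227),.08,.1025,.034)
print("flask",len(Q),cv2.minAreaRect(Q[:,:2].astype(np.float32)*1000))
for n in("tray","caddy","balance"):
    r=cut_out(n,"top")
    if r:
        Q=cloud(d,"top",r[0]["mask"]); Q=Q[Q[:,2]<.03] if n!="balance" else Q
        if n=="tray":Q=Q[(Q[:,2]<.02)]
        print(n,r[0]["conf"],len(Q),cv2.minAreaRect(Q[:,:2].astype(np.float32)*1000))
# pan centre by circle-ish mask
Q=tops(d,"top",(.5245,.0125),.0625,.07,.075); print(cv2.minAreaRect(Q[:,:2].astype(np.float32)*1000),np.percentile(Q[:,0],[1,99]),np.percentile(Q[:,1],[1,99]))
E
```

```text
flask 191 ((581.249267578125, -226.84239196777344), (42.50020217895508, 42.789268493652344), 9.091007232666016)
tray 0.78 5402 ((523.7608642578125, 297.6116027832031), (131.17759704589844, 271.1595153808594), 8.075034141540527)
caddy 0.93 3543 ((557.057861328125, -297.21038818359375), (231.8827667236328, 163.1697998046875), 82.26795196533203)
balance 0.94 6228 ((509.634765625, 14.347702026367188), (220.14956665039062, 192.5495147705078), 2.258826494216919)
((524.3359985351562, 13.643913269042969), (107.95901489257812, 106.01286315917969), 1.8071361780166626) [0.47329088 0.57538628] [-0.0372912   0.06432769]
```

View pics/crop.png

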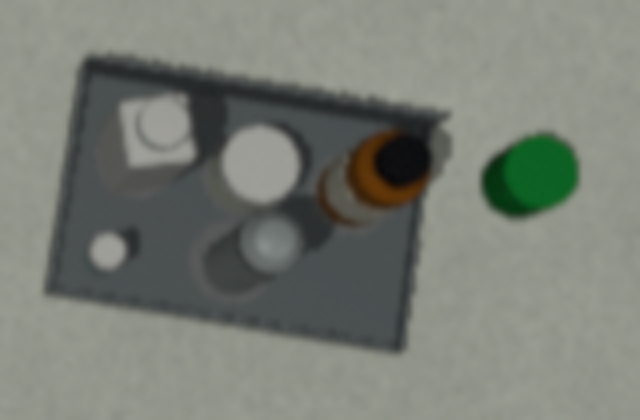

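apply_moves --commands '[1.5,-5.5,1,0,0,0.1,6.5,1.5,-5.8,1,0,0,0.1,6.5,1.9,-5.8,1,0,0,0.1,6.5,1.9,-5.8,1,0,0,0,6.5,1.9,-5.8,0,0,0,0,6.5,1.9,-5.8,0,0,0,0,6.5,1.9,-5.8,0,0,0,0,6.5,1.9,-5.8,0,0,0,0,6.5]' --squeeze 20

```text
t: 2.25
tool_pos: [0.3844, 0.0799, 0.2247]
orientation: [0.146, 3.133, -0.003]
force: [1.9, -0.3, -0.4]
opening: 0.0649
```

The crop confirms the white jar at the back middle, top pixel about (375,186), with the green look-alike outside the caddy. Canister first.

apply_moves --commands '[1.9,-5.3,0,0,0,0,6.5,1.9,-5.3,0,0,0,0,6.5,1.9,-5.3,0,0,0,0,6.5,1.9,-5.3,0,0,0,0,6.5,1.9,-5.3,0,0,0,0,6.5,1.9,-5.3,0,0,0,-0.03,6.5,1.6,-5,0,0,0,0,6.5,0,0,0,0,0,0,6.5]'

```text
t: 3.25
tool_pos: [0.517, -0.3058, 0.2251]
orientation: [0.204, 3.124, -0.003]
force: [0.5, 0.4, -0.7]
opening: 0.065
```

apply_moves --commands '[-0.3,1.5,0,0,0,0,6.5,0,0,-2,0,0,0,6.5,0,0,-4,0,0,0,6.5,0,0,-4,0,0,0,6.5,0,0,-3,0,0,0,6.5,0,0,-2,0,0,0,6.5,0,0,0,0,0,0,6.5]'

```text
t: 4.12
tool_pos: [0.5115, -0.2794, 0.0673]
orientation: [0.189, 3.124, -0.002]
force: [0.6, -0.4, 0.1]
opening: 0.0648
```

apply_moves --commands '[0.2,-0.9,-0.5,0,0,0,6.5,0,0,-0.5,0,0,0,6.5,0,0,0,0,0,0,6.5]'

```text
t: 4.5
tool_pos: [0.5149, -0.2889, 0.0592]
orientation: [0.187, 3.121, -0.005]
force: [0.5, -0.5, 0.5]
opening: 0.065
```

apply_moves --commands '[0,0,0,0,0,0,3,0,0,0,0,0,0,3,0,0,0,0,0,0,3,0,0,0,0,0,0,3,0,0,0,0,0,0,3]' --squeeze 25

```text
t: 5.12
tool_pos: [0.5157, -0.2898, 0.0606]
orientation: [0.187, 3.119, -0.007]
force: [0.2, 0.8, 0.0]
opening: 0.0372
```

apply_moves --commands '[0,0,2,0,0,0,3,0,0,4,0,0,0,3,0,0,4,0,0,0,3,0,0,4,0,0,0,3,0,0,1.5,0,0,0,3,0,0,0,0,0,0,3,-0.2,3,0,0,0,0,3,-0.2,5,0,0,0,0,3]'

```text
t: 6.12
tool_pos: [0.507, -0.2078, 0.2174]
orientation: [0.195, 3.127, -0.0]
force: [1.0, 2.7, -3.3]
opening: 0.0369
```

apply_moves --commands '[-0.2,5.5,0,0,0,0,3,-0.2,5.5,0,0,0,0,3,-0.2,5.5,0,0,0,0,3,-0.2,5.5,0,0,0,0,3,-0.2,5.5,0,0,0,0,3,-0.2,5.5,0,0,0,0,3,-0.2,5.5,0,0,0,0,3,-0.2,5.5,0,0,0,0,3]'

```text
t: 7.12
tool_pos: [0.4792, 0.2453, 0.1981]
orientation: [-0.199, -3.119, 0.001]
force: [0.5, 0.9, -4.3]
opening: 0.0371
```

apply_moves --commands '[0.4,5,0,0,0,0,3,0.4,3.5,0,0,0,0,3,0.3,2,0,0,0,0,3,0,0,0,0,0,0,3,0,0,0,0,0,0,3]'

```text
t: 7.75
tool_pos: [0.4831, 0.3549, 0.1852]
orientation: [-0.189, -3.104, 0.016]
force: [0.9, -1.6, -4.5]
opening: 0.0369
```

apply_moves --commands '[0.8,2.2,0,0.008,-0.031,0,3,0,0,0,0,0,0,3,0,0,-3,0,0,0,3,0,0,-4,0,0,0,3,0,0,-2,0,0,0,3,0,0,0,0,0,0,3,0,0,0,0,0,0,3]'

```text
t: 8.62
tool_pos: [0.4934, 0.376, 0.0954]
orientation: [0.196, 3.131, 0.002]
force: [-0.3, 0.0, -3.7]
opening: 0.037
```

```bash
cat >> h.py <<'E'
from scipy.spatial.transform import Rotation as Ro
def st(tgt=None):
    s=read_state(); R=Ro.from_rotvec(s["orientation"]).as_matrix(); d=R[:,2]
    yaw=np.arctan2(R[1,1],R[0,1]); print("t",round(s["t"],2),"p",s["tool_pos"].round(4),"jaw",round(yaw,3),"level",np.cross(d,[0,0,-1]).round(3),"F",s["force"].round(1),"op",round(s["opening"],4))
    if tgt is not None: print("to go cm",((np.array(tgt)-s["tool_pos"])*100).round(2))
E
python3 -c "
from h import *
st((.4913,.3786,.0576))"
```

```text
t 8.62 p [0.4934 0.376  0.0954] jaw 1.446 level [-0.001  0.004  0.   ] F [-0.3  0.  -3.7] op 0.037
to go cm [-0.21  0.26 -3.78]
```

apply_moves --commands '[0,0.2,-2,0,0,0,3,0,0,-0.8,0,0,0,3,0,0,-0.3,0,0,0,3,0,0,-0.3,0,0,0,3,0,0,0,0,0,0,3]'

```text
t: 9.25
tool_pos: [0.4951, 0.3792, 0.062]
orientation: [0.195, 3.128, 0.006]
force: [-1.1, 0.0, -4.0]
opening: 0.0372
```

apply_moves --commands '[0,0,-0.3,0,0,0,3,0,0,-0.2,0,0,0,3,0,0,0,0,0,0,3]'

```text
t: 9.62
tool_pos: [0.4957, 0.3796, 0.0577]
orientation: [0.195, 3.126, 0.008]
force: [0.2, 0.8, -4.2]
opening: 0.0373
```

apply_moves --commands '[0,0,-0.15,0,0,0,3,0,0,0,0,0,0,3]'

```text
t: 9.88
tool_pos: [0.4967, 0.38, 0.0579]
orientation: [0.195, 3.124, 0.009]
force: [-1.3, -0.4, -3.9]
opening: 0.0375
```

apply_moves --commands '[-0.1,0,-0.3,0,0,0,3,-0.1,0,-0.2,0,0,0,3]'

```text
t: 10.12
tool_pos: [0.4974, 0.3807, 0.0576]
orientation: [0.195, 3.119, 0.013]
force: [-1.8, -5.0, 8.3]
opening: 0.0373
```

apply_moves --commands '[0,0,0,0,0,0,6.5,0,0,0,0,0,0,6.5,0,0,3,0,0,0,6.5,0,0,5,0,0,0,6.5,0,0,5,0,0,0,6.5,0,0,2,0,0,0,6.5,0,-3,0,0,0,-0.15,6.5,0.8,-5.5,0,0,0,-0.17,6.5]'

```text
t: 11.12
tool_pos: [0.504, 0.2973, 0.2114]
orientation: [0.693, 3.046, 0.013]
force: [0.8, -0.6, -0.4]
opening: 0.0649
```

apply_moves --commands '[0.8,-5.5,0,0,0,-0.17,6.5,0.8,-5.5,0,0,0,-0.17,6.5,0.8,-5.5,0,0,0,-0.17,6.5,0.8,-5.5,0,0,0,-0.17,6.5,0.8,-5.5,0,0,0,-0.15,6.5,0.8,-5.5,0,0,0,-0.1,6.5,0.8,-5.5,0,0,0,0,6.5,0.8,-3,0,0,0,0,6.5]'

```text
t: 12.12
tool_pos: [0.5687, -0.131, 0.2113]
orientation: [2.022, 2.374, 0.003]
force: [-0.1, -0.1, -0.2]
opening: 0.0647
```

```bash
python3 - <<'E'
from h import *
st((.5812,-.227,.20))
p,d=read_camera("scene"); cv2.imwrite("pics/s1.png",p)
Q=tops(read_camera("top")[1],"top",(.495,.379),.09,.13,.05); c,R=fitc(Q,0); print("canister",len(Q),c,R)
E
```

```text
t 12.12 p [ 0.5687 -0.131   0.2113] jaw 0.16 level [0.013 0.018 0.   ] F [-0.1 -0.1 -0.2] op 0.0647
to go cm [ 1.25 -9.6  -1.13]
canister 265 [0.49491906 0.37890047] 0.019706496968865395
```

View pics/s1.png

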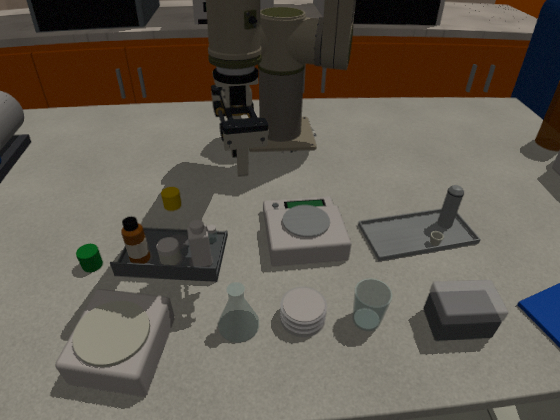

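The canister stands upright in the tray at pixel (453,205), and its measured place agrees with the TCP to 2 mm. Now the flask.

apply_moves --commands '[0.4,-5,0,0.013,0.018,0,6.5,0.4,-2.5,0,0,0,0,6.5,0.2,-0.8,0,0,0,0,6.5,0,0,0,0,0,0,6.5,0,0,0,0,0,0,6.5]'

```text
t: 12.85
tool_pos: [0.5797, -0.2113, 0.2104]
orientation: [-2.033, -2.392, -0.003]
force: [0.4, -0.8, -0.1]
opening: 0.0647
```

```bash
python3 -c "
from h import *
st((.5812,-.227,.06))"
```

```text
t 12.85 p [ 0.5797 -0.2113  0.2104] jaw 0.162 level [-0.003 -0.    -0.   ] F [ 0.4 -0.8 -0.1] op 0.0647
to go cm [  0.15  -1.57 -15.04]
```

apply_moves --commands '[0.1,-1.4,-1,0,0,0,6.5,0,0,-3,0,0,0,6.5,0,0,-3,0,0,0,6.5,0,0,-3,0,0,0,6.5,0,0,-2,0,0,0,6.5,0,0,0,0,0,0,6.5]'

```text
t: 13.6
tool_pos: [0.58, -0.2248, 0.0846]
orientation: [-2.029, -2.397, -0.003]
force: [0.5, -0.0, 0.2]
opening: 0.0649
```

```bash
python3 -c "
from h import *
st((.5812,-.227,.06))"
```

```text
t 13.6 p [ 0.58   -0.2248  0.0846] jaw 0.166 level [-0.002 -0.    -0.   ] F [ 0.5 -0.   0.2] op 0.0649
to go cm [ 0.12 -0.22 -2.46]
```

apply_moves --commands '[0.1,-0.2,-1.4,0,0,0,6.5,0,0,-0.6,0,0,0,6.5,0,0,0,0,0,0,6.5,0,0,0,0,0,0,3,0,0,0,0,0,0,3,0,0,0,0,0,0,3,0,0,0,0,0,0,3,0,0,0,0,0,0,3]'

```text
t: 14.6
tool_pos: [0.5835, -0.2282, 0.0673]
orientation: [2.026, 2.395, 0.005]
force: [-0.1, 0.4, -0.0]
opening: 0.0302
```

```bash
python3 - <<'E'
from h import *
p,d=read_camera("scene"); cv2.imwrite("pics/s2.png",cv2.resize(p[150:310,80:280],None,fx=4,fy=3.75)[:600,:800])
st()
E
```

```text
t 14.65 p [ 0.5835 -0.2282  0.0673] jaw 0.166 level [0.    0.005 0.   ] F [ 0.5  0.5 -0.1] op 0.03
```

View pics/s2.png

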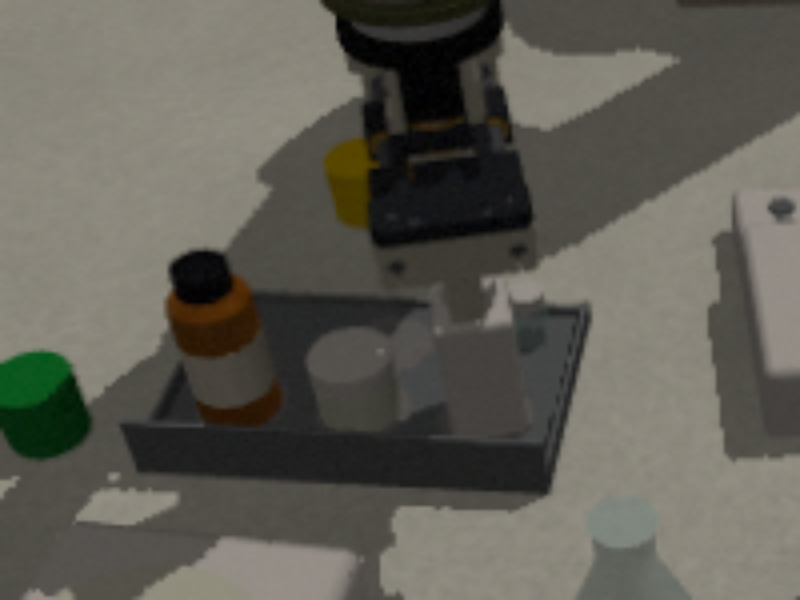

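```bash
python3 - <<'E'
from h import *
f=lambda P:((pix(P,"scene")-[80,150])*[4,3.75]).round()
print(f([(.5835,-.2282,.0673),(.5835+.02,-.2282,.0673),(.581,-.227,.006),(.581,-.227,.116),(.6,-.227,.096)]))
p,d=read_camera("scene")
for v in range(225,270,4):
    u=int(80+470/4); print(v,cloud(d,"scene",(np.arange(420)[:,None]==v)&(np.arange(560)[None]==u)).round(3))
r=spot_point("flask","scene"); print([(x["conf"],world(x["point"],"scene")) for x in r])
E
```

```text
[[473. 341.]
 [471. 366.]
 [489. 412.]
 [465. 274.]
 [467. 324.]]
225 [[ 0.613 -0.221  0.139]]
229 [[ 0.612 -0.222  0.127]]
233 [[ 0.611 -0.223  0.115]]
237 [[ 0.6   -0.227  0.095]]
241 [[ 0.605 -0.227  0.087]]
245 [[ 0.604 -0.229  0.076]]
249 [[ 0.602 -0.23   0.062]]
253 [[ 0.604 -0.232  0.052]]
257 [[ 0.605 -0.233  0.041]]
261 [[ 0.604 -0.234  0.027]]
265 [[ 0.603 -0.236  0.013]]
269 [[ 0.637 -0.231  0.037]]
[(0.78, array([ 0.58405956, -0.22479775,  0.0050487 ]))]
```

```bash
python3 - <<'E'
from h import *
p,d=read_camera("scene")
P=cloud(d,"scene"); k=(abs(P[:,1]+.228)<.03)&(abs(P[:,0]-.583)<.06)&(P[:,2]>.06)&(P[:,2]<.2)
Q=P[k]
for z in np.arange(.06,.2,.01):
    S=Q[(Q[:,2]>=z)&(Q[:,2]<z+.01)]
    if len(S): print(round(z,2),len(S),S[:,0].min().round(3),S[:,0].max().round(3),S[:,1].min().round(3),S[:,1].max().round(3))
cv2.imwrite("pics/s3.png",cv2.resize(p[205:275,165:235],None,fx=8,fy=8,interpolation=cv2.INTER_CUBIC))
s=read_state(); print(s["q"].round(3),s["tool_pos"])
E
```

```text
0.06 63 0.597 0.606 -0.245 -0.205
0.07 68 0.596 0.606 -0.246 -0.204
0.08 73 0.597 0.607 -0.246 -0.205
0.09 178 0.564 0.606 -0.25 -0.204
0.1 14 0.586 0.61 -0.241 -0.214
0.11 51 0.581 0.614 -0.242 -0.213
0.12 31 0.61 0.614 -0.233 -0.216
0.13 35 0.61 0.616 -0.233 -0.216
0.14 6 0.612 0.615 -0.232 -0.217
0.18 19 0.56 0.569 -0.244 -0.2
0.19 6 0.559 0.568 -0.242 -0.198
[-0.456  0.276  1.541  0.002  1.32  -0.623] [ 0.58354781 -0.22819326  0.06726946]
```

View pics/s3.png

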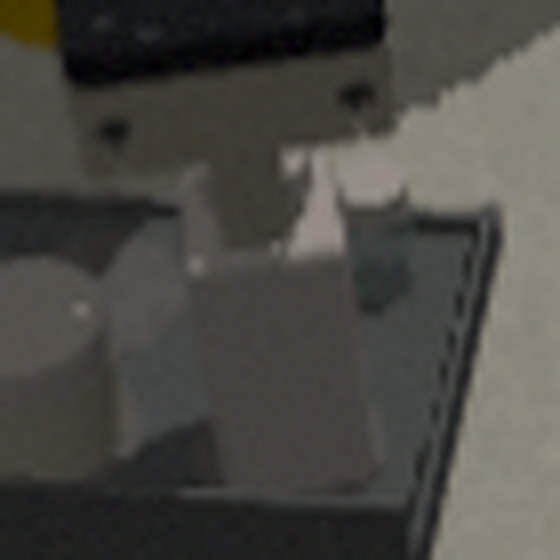

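```bash
python3 - <<'E'
from h import *
for z in(.2113,.23,.25,.27): print(z,pix([(.5687,-.131,z),(.5687+.032,-.131,z),(.5687-.032,-.131,z)],"scene").round(1).tolist())
for z in(.185,.205,.225): print(z,pix([(.24,.55,z)],"scene").round(1).tolist())
E
```

```text
0.2113 [[240.2, 180.3], [240.3, 189.9], [240.0, 171.3]]
0.23 [[239.7, 172.4], [239.8, 181.9], [239.6, 163.5]]
0.25 [[239.2, 163.6], [239.3, 173.0], [239.1, 154.8]]
0.27 [[238.7, 154.6], [238.8, 163.8], [238.6, 146.0]]
0.185 [[481.3, 113.4]]
0.205 [[483.4, 106.9]]
0.225 [[485.6, 100.3]]
```

apply_moves --commands '[0,0,0,0,0,0,6.5,0,0,0,0,0,0,6.5]'

```text
t: 15.05
tool_pos: [0.5834, -0.2282, 0.0671]
orientation: [2.027, 2.395, 0.005]
force: [0.6, -0.8, -0.2]
opening: 0.0458
```

```bash
python3 - <<'E'
from h import *
st((.5812,-.227,.06))
p,d=read_camera("scene")
P=cloud(d,"scene"); Q=P[(abs(P[:,1]+.228)<.04)&(abs(P[:,0]-.583)<.07)&(P[:,2]>.03)&(P[:,2]<.2)]
for z in np.arange(.03,.2,.01):
    S=Q[(Q[:,2]>=z)&(Q[:,2]<z+.01)&(Q[:,0]>.61)]
    if len(S): print(round(z,2),len(S),S[:,0].min().round(3),S[:,0].max().round(3),S[:,1].min().round(3),S[:,1].max().round(3))
a=cv2.resize(cv2.imread("pics/s1.png")[60:190,190:290],None,fx=4,fy=4); b=cv2.resize(p[150:280,150:250],None,fx=4,fy=4)
cv2.imwrite("pics/s4.png",np.hstack([a,b]))
E
```

```text
t 15.05 p [ 0.5834 -0.2282  0.0671] jaw 0.166 level [0.    0.005 0.   ] F [ 0.6 -0.8 -0.2] op 0.0458
to go cm [-0.22  0.12 -0.71]
0.03 111 0.631 0.644 -0.268 -0.193
0.04 80 0.628 0.642 -0.267 -0.193
0.1 2 0.611 0.616 -0.224 -0.223
0.11 27 0.617 0.621 -0.232 -0.215
0.12 35 0.616 0.621 -0.232 -0.214
0.13 36 0.617 0.623 -0.232 -0.215
0.14 27 0.618 0.624 -0.231 -0.214
```

View pics/s4.png

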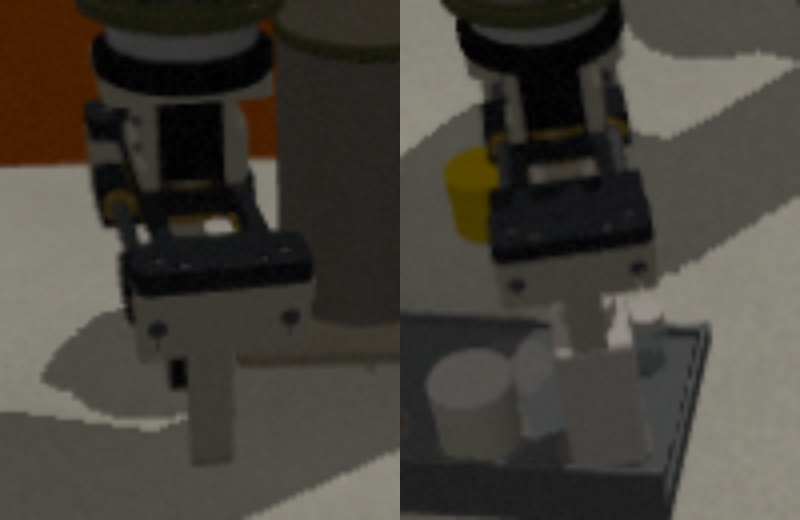

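apply_moves --commands '[0,0,0,0,0,0,6.5,0,0,3,0,0,0,6.5,0,0,5,0,0,0,6.5,0,0,3,0,0,0,6.5,0,0,0,0,0,0,6.5,0,0,0,0,0,0,6.5]'

```text
t: 15.85
tool_pos: [0.5815, -0.2273, 0.1775]
orientation: [2.029, 2.398, 0.003]
force: [0.2, 0.1, -1.1]
opening: 0.0649
```

```bash
python3 - <<'E'
from h import *
st((.5812,-.227,.06))
for c in ("scene","top"):
    p,d=read_camera(c); P=cloud(d,c)
    Q=P[(abs(P[:,1]+.228)<.04)&(abs(P[:,0]-.583)<.09)&(P[:,2]>.125)&(P[:,2]<.35)]
    print(c)
    for z in np.arange(.12,.35,.01):
        S=Q[(Q[:,2]>=z)&(Q[:,2]<z+.01)]
        if len(S)>1: print(round(z,2),len(S),S[:,0].min().round(3),S[:,0].max().round(3),S[:,1].min().round(3),S[:,1].max().round(3))
    for n,xy,lo,hi in [("bottle",(.564,-.368),.111,.125),("flask",(.5812,-.227),.109,.123),("jar",(.571,-.299),.045,.058)]:
        S=tops(d,c,xy,lo,hi,.035)
        if len(S)>5: print(n,fitc(S,0),len(S))
E
```

```text
t 15.85 p [ 0.5815 -0.2273  0.1775] jaw 0.166 level [-0.001  0.001  0.   ] F [ 0.2  0.1 -1.1] op 0.0649
to go cm [ -0.03   0.03 -11.75]
scene
0.21 11 0.618 0.627 -0.231 -0.213
0.22 40 0.625 0.63 -0.23 -0.213
0.23 47 0.625 0.632 -0.23 -0.212
0.24 46 0.626 0.632 -0.23 -0.212
0.25 46 0.627 0.632 -0.229 -0.212
0.26 48 0.627 0.633 -0.23 -0.212
0.27 16 0.629 0.632 -0.228 -0.213
0.28 23 0.543 0.549 -0.242 -0.225
0.29 99 0.543 0.672 -0.248 -0.189
0.3 219 0.539 0.673 -0.268 -0.188
0.31 312 0.497 0.673 -0.268 -0.189
0.32 172 0.496 0.673 -0.268 -0.189
0.33 681 0.505 0.673 -0.267 -0.188
0.34 217 0.571 0.672 -0.252 -0.19
bottle (array([ 0.56683344, -0.3685267 ]), 0.016538849100470543) 151
flask (array([ 0.58337086, -0.22718689]), 0.015252568759024143) 133
jar (array([ 0.57362324, -0.29694942]), 0.025774776935577393) 317
top
0.21 2 0.613 0.613 -0.227 -0.225
0.22 2 0.612 0.612 -0.224 -0.222
0.23 3 0.611 0.612 -0.223 -0.217
0.24 2 0.611 0.611 -0.218 -0.217
0.25 4 0.61 0.612 -0.216 -0.214
0.29 2 0.522 0.535 -0.202 -0.2
0.3 46 0.493 0.646 -0.209 -0.192
0.31 346 0.495 0.645 -0.268 -0.188
0.32 55 0.493 0.548 -0.267 -0.201
0.33 671 0.493 0.669 -0.268 -0.189
0.34 51 0.495 0.664 -0.261 -0.197
bottle (array([ 0.56518531, -0.36493301]), 0.014136502519249916) 58
flask (array([ 0.58073819, -0.2269689 ]), 0.015164247713983059) 111
```

The camera shows the true fingertips about 36 mm above the reported TCP z (0.213 against 0.1775). The x and y readings agree. The fingers had therefore closed loosely on the flask's cap, and the flask has not moved. From here I'll aim 36 mm lower.

apply_moves --commands '[0,0,-3,0,0,0,6.5,0,0,-4,0,0,0,6.5,0,0,-3,0,0,0,6.5,0,0,-2,0,0,0,6.5,0,0,-1,0,0,0,6.5,0,0,0,0,0,0,6.5]'

```text
t: 16.7
tool_pos: [0.5776, -0.2254, 0.0371]
orientation: [-2.024, -2.392, 0.0]
force: [-0.3, -0.3, -0.6]
opening: 0.0651
```

```bash
python3 -c "
from h import *
st((.5812,-.227,.024))"
```

```text
t 16.7 p [ 0.5776 -0.2254  0.0371] jaw 0.166 level [-0.005 -0.007 -0.   ] F [-0.3 -0.3 -0.6] op 0.0651
to go cm [ 0.36 -0.16 -1.31]
```

apply_moves --commands '[0.3,-0.15,-0.8,-0.005,-0.007,0,6.5,0,0,-0.4,0,0,0,6.5,0,0,0,0,0,0,3,0,0,0,0,0,0,3,0,0,0,0,0,0,3,0,0,0,0,0,0,3,0,0,0,0,0,0,3]'

```text
t: 17.58
tool_pos: [0.5834, -0.2282, 0.0282]
orientation: [2.025, 2.393, 0.003]
force: [1.0, 0.4, -1.3]
opening: 0.0419
```

apply_moves --commands '[0,0,2,0,0,0,3,0,0,4,0,0,0,3,0,0,4,0,0,0,3,0,0,3,0,0,0,3,-0.5,2,0.5,0,0,0,3,-0.8,5,0,0,0,0,3,-0.8,5.5,0,0,0,0,3,-0.8,5.5,0,0,0,0,3]'

```text
t: 18.58
tool_pos: [0.5503, -0.043, 0.1707]
orientation: [2.032, 2.388, 0.004]
force: [0.3, 0.2, -3.3]
opening: 0.0419
```

apply_moves --commands '[-0.8,5.5,0,0,0,0,3,-0.8,5.5,0,0,0,0,3,-0.8,5.5,0,0,0,0,3,-0.8,5.5,0,0,0,0,3,-0.8,4,0,0,0,0,3,-0.3,2,0,0,0,0,3,0,0,0,0,0,0,3,0,0,0,0,0,0,3]'

```text
t: 19.58
tool_pos: [0.4909, 0.255, 0.1635]
orientation: [-2.022, -2.401, 0.007]
force: [-0.6, -0.3, -1.8]
opening: 0.0419
```

```bash
python3 -c "
from h import *
st((.5032,.2944,.0252))"
```

```text
t 19.57 p [0.4909 0.255  0.1635] jaw 0.171 level [ 0.002 -0.005  0.   ] F [-0.6 -0.3 -1.8] op 0.0419
to go cm [  1.23   3.94 -13.83]
```

apply_moves --commands '[1.2,3.6,0,0,0,0,3,0,0,-1.5,0,0,0,3,0,0,-3.5,0,0,0,3,0,0,-3.5,0,0,0,3,0,0,-1.5,0,0,0,3,0,0,-0.5,0,0,0,3,0,0,0,0,0,0,3]'

```text
t: 20.45
tool_pos: [0.5029, 0.2842, 0.0546]
orientation: [-2.032, -2.394, 0.011]
force: [0.6, 0.3, -1.2]
opening: 0.0417
```

```bash
python3 -c "
from h import *
st((.5032,.2944,.0252))"
```

```text
t 20.45 p [0.5029 0.2842 0.0546] jaw 0.163 level [ 0.004 -0.006  0.   ] F [ 0.6  0.3 -1.2] op 0.0417
to go cm [ 0.03  1.02 -2.94]
```

apply_moves --commands '[0,0.9,-1.2,0.004,-0.006,0,3,0,0,-0.8,0,0,0,3,0,0,-0.4,0,0,0,3,0,0,-0.3,0,0,0,3,0,0,0,0,0,0,3]'

```text
t: 21.08
tool_pos: [0.5048, 0.295, 0.0287]
orientation: [2.031, 2.394, 0.007]
force: [-0.2, 0.0, -1.4]
opening: 0.0416
```

apply_moves --commands '[0,0,-0.3,0,0,0,3,0,0,-0.3,0,0,0,3,0,0,-0.3,0,0,0,3]'

```text
t: 21.45
tool_pos: [0.5055, 0.2957, 0.025]
orientation: [2.03, 2.394, 0.009]
force: [-15.1, -8.5, 30.6]
opening: 0.0421
```

apply_moves --commands '[0,0,0,0,0,0,6.8,0,0,0.1,0,0,0,6.8,0,0,2,0,0,0,6.8,0,0,5,0,0,0,6.8,0,0,5,0,0,0,6.8,0,-3,2,0,0,0,6.8,0.6,-6,0,0,0,0,6.8,0.6,-6,0,0,0,0,6.8]'

```text
t: 22.45
tool_pos: [0.5188, 0.146, 0.1796]
orientation: [2.019, 2.397, 0.021]
force: [0.8, -0.5, -0.3]
opening: 0.0678
```

apply_moves --commands '[0.6,-6,0,0,0,0,6.8,0.6,-6,0,0,0,0,6.8,0.6,-6,0,0,0,0,6.8,0.6,-6,0,0,0,0,6.8,0.6,-6,0,0,0,0,6.8,0.6,-6,0,0,0,0,6.8,0.6,-5,0,0,0,0,6.8,0.6,-3,0,0,0,0,6.8]'

```text
t: 23.45
tool_pos: [0.5686, -0.3117, 0.1939]
orientation: [2.011, 2.383, 0.032]
force: [0.0, 0.4, -0.1]
opening: 0.0681
```

```bash
python3 - <<'E'
from h import *
st((.565,-.3685,.024))
p,d=read_camera("top"); 
for n,xy in(("can",(.495,.379)),("flask",(.505,.295))):
    Q=tops(d,"top",xy,.09,.13,.04); print(n,len(Q),fitc(Q,0),Q[:,2].max())
E
```

```text
t 23.45 p [ 0.5686 -0.3117  0.1939] jaw 0.169 level [-0.001  0.031  0.   ] F [ 0.   0.4 -0.1] op 0.0681
to go cm [ -0.36  -5.68 -16.99]
can 267 (array([0.49496502, 0.37868342]), 0.019827697426080704) 0.12146352428243293
flask 270 (array([0.50348932, 0.29657504]), 0.02664080448448658) 0.11596353026285056
```

apply_moves --commands '[-0.3,-3,0,0,0.031,0,6.8,-0.1,-1.2,0,0,0,0,6.8,0,0,0,0,0,0,6.8,0,0,0,0,0,0,6.8]'

```text
t: 24.0
tool_pos: [0.5649, -0.3577, 0.1971]
orientation: [2.028, 2.396, 0.001]
force: [0.7, 0.2, 0.5]
opening: 0.0679
```

```bash
python3 -c "
from h import *
st((.565,-.3685,.024))"
```

```text
t 24.0 p [ 0.5649 -0.3577  0.1971] jaw 0.166 level [0.001 0.002 0.   ] F [0.7 0.2 0.5] op 0.0679
to go cm [ 1.000e-02 -1.080e+00 -1.731e+01]
```

apply_moves --commands '[0,-1,-1,0,0,0,6.8,0,0,-4,0,0,0,6.8,0,0,-4,0,0,0,6.8,0,0,-4,0,0,0,6.8,0,0,-1.5,0,0,0,6.8,0,0,-0.5,0,0,0,6.8,0,0,0,0,0,0,6.8]'

```text
t: 24.88
tool_pos: [0.566, -0.3662, 0.0442]
orientation: [2.02, 2.397, 0.002]
force: [-0.2, 0.4, -0.1]
opening: 0.0681
```

```bash
python3 -c "
from h import *
st((.565,-.3685,.024))"
```

```text
t 24.88 p [ 0.566  -0.3662  0.0442] jaw 0.17 level [0.003 0.006 0.   ] F [-0.2  0.4 -0.1] op 0.0681
to go cm [-0.1  -0.23 -2.02]
```

apply_moves --commands '[-0.1,-0.2,-1.2,0,0.005,0,6.8,0,0,-0.7,0,0,0,6.8,0,0,0,0,0,0,6.8,0,0,0,0,0,0,3.5,0,0,0,0,0,0,3.5,0,0,0,0,0,0,3.5,0,0,0,0,0,0,3.5,0,0,0,0,0,0,3.5]'

```text
t: 25.88
tool_pos: [0.5674, -0.3703, 0.0284]
orientation: [2.019, 2.395, -0.003]
force: [0.3, -0.9, 0.3]
opening: 0.0458
```

apply_moves --commands '[0,0,2,0,0,0,3.5,0,0,4,0,0,0,3.5,0,0,4,0,0,0,3.5,0,0,3,0,0,0,3.5,-0.3,2,1,0,0,0,3.5,-0.5,5,0,0,0,0,3.5,-0.5,5.5,0,0,0,0,3.5,-0.5,5.5,0,0,0,0,3.5]'

```text
t: 26.88
tool_pos: [0.5482, -0.1894, 0.1831]
orientation: [2.021, 2.384, -0.001]
force: [0.8, 0.2, -1.9]
opening: 0.0454
```

apply_moves --commands '[-0.5,5.5,0,0,0,0,3.5,-0.5,5.5,0,0,0,0,3.5,-0.5,5.5,0,0,0,0,3.5,-0.5,5.5,0,0,0,0,3.5,-0.5,5.5,0,0,0,0,3.5,-0.3,3,0,0,0,0,3.5,0,0,0,0,0,0,3.5,0,0,0,0,0,0,3.5]'

```text
t: 27.88
tool_pos: [0.5189, 0.1287, 0.1961]
orientation: [2.009, 2.381, 0.014]
force: [0.1, 0.2, -2.1]
opening: 0.0455
```

```bash
python3 -c "
from h import *
st((.5151,.2102,.0254))"
```

```text
t 27.88 p [0.5189 0.1287 0.1961] jaw 0.169 level [0.01  0.026 0.   ] F [ 0.1  0.2 -2.1] op 0.0455
to go cm [ -0.38   8.15 -17.07]
```

apply_moves --commands '[-0.2,4,0,0.01,0.026,0,3.5,-0.2,3.4,0,0,0,0,3.5,0,0,0,0,0,0,3.5,0,0,0,0,0,0,3.5,0,0,0,0,0,0,3.5]'

```text
t: 28.5
tool_pos: [0.517, 0.1974, 0.198]
orientation: [2.035, 2.391, -0.0]
force: [-0.7, -0.9, -2.0]
opening: 0.0456
```

```bash
python3 -c "
from h import *
st((.5151,.2102,.0254))"
```

```text
t 28.5 p [0.517  0.1974 0.198 ] jaw 0.16 level [0.002 0.002 0.   ] F [-0.7 -0.9 -2. ] op 0.0456
to go cm [ -0.19   1.28 -17.26]
```

apply_moves --commands '[-0.2,1.2,-1.5,0,0,0,3.5,0,0,-4,0,0,0,3.5,0,0,-4,0,0,0,3.5,0,0,-3.5,0,0,0,3.5,0,0,-1.5,0,0,0,3.5,0,0,-0.5,0,0,0,3.5,0,0,0,0,0,0,3.5]'

```text
t: 29.38
tool_pos: [0.5136, 0.2096, 0.0414]
orientation: [2.039, 2.387, 0.001]
force: [-0.6, 0.7, -1.2]
opening: 0.0454
```

```bash
python3 -c "
from h import *
st((.5151,.2102,.0254))"
```

```text
t 29.38 p [0.5136 0.2096 0.0414] jaw 0.157 level [0.001 0.002 0.   ] F [-0.6  0.7 -1.2] op 0.0454
to go cm [ 0.15  0.06 -1.6 ]
```

apply_moves --commands '[0.1,0,-0.7,0,0,0,3.5,0,0,-0.4,0,0,0,3.5,0,0,-0.3,0,0,0,3.5,0,0,-0.2,0,0,0,3.5,0,0,0,0,0,0,3.5]'

```text
t: 30.0
tool_pos: [0.5176, 0.2105, 0.028]
orientation: [2.037, 2.384, 0.009]
force: [-0.3, 0.0, -2.4]
opening: 0.0454
```

apply_moves --commands '[0,0,-0.3,0,0,0,3.5,0,0,-0.25,0,0,0,3.5]'

```text
t: 30.25
tool_pos: [0.5181, 0.2111, 0.025]
orientation: [2.037, 2.384, 0.011]
force: [-15.1, -2.2, 32.4]
opening: 0.0456
```

apply_moves --commands '[0,0,0,0,0,0,6.8,0,0,0.1,0,0,0,6.8,0,0,2,0,0,0,6.8,0,0,5,0,0,0,6.8,0,0,5,0,0,0,6.8,0,0,2,0,0,0,6.8,0.3,-3,0,0,0,0.15,6.8,0.6,-5.5,0,0,0,0.17,6.8]'

```text
t: 31.25
tool_pos: [0.5284, 0.1282, 0.1799]
orientation: [1.614, 2.684, 0.023]
force: [0.6, -0.2, 0.6]
opening: 0.0679
```

apply_moves --commands '[0.6,-5.5,0,0,0,0.17,6.8,0.6,-5.5,0,0,0,0.17,6.8,0.6,-5.5,0,0,0,0.17,6.8,0.6,-5.5,0,0,0,0.17,6.8,0.6,-5.5,0,0,0,0.17,6.8,0.6,-5.5,0,0,0,0.13,6.8,0.6,-4,0,0,0,0,6.8,0,0,0,0,0,0,6.8]'

```text
t: 32.25
tool_pos: [0.5721, -0.2526, 0.1938]
orientation: [0.136, 3.124, 0.03]
force: [0.6, 0.1, -0.5]
opening: 0.0682
```

```bash
python3 - <<'E'
from h import *
st((.572,-.298,-.012))
p,d=read_camera("scene"); cv2.imwrite("pics/s5.png",p); S=tops(d,"scene",(.572,-.298),.045,.058,.035); print("jar",len(S),fitc(S,0))
p,d=read_camera("top"); 
for n,xy in(("can",(.495,.379)),("flask",(.505,.295)),("bottle",(.516,.211))):
    Q=tops(d,"top",xy,.1,.13,.04); print(n,len(Q),fitc(Q,0),Q[:,2].max())
S=tops(d,"top",(.572,-.298),.045,.058,.035); print("jar",len(S),fitc(S,0) if len(S) else 0)
E
```

```text
t 32.25 p [ 0.5721 -0.2526  0.1938] jaw 1.484 level [-0.019  0.015  0.   ] F [ 0.6  0.1 -0.5] op 0.0682
to go cm [-1.000e-02 -4.540e+00 -2.058e+01]
jar 310 (array([ 0.57368439, -0.29861119]), 0.0252063125371933)
can 234 (array([0.49488705, 0.37927389]), 0.019788235425949097) 0.12376861694198514
flask 148 (array([0.5027585 , 0.29613695]), 0.0153931500390172) 0.1161564126873241
bottle 157 (array([0.515302  , 0.21231543]), 0.015568598173558712) 0.11898142157884946
jar 283 (array([ 0.57115853, -0.29893565]), 0.02411087229847908)
```

View pics/s5.png

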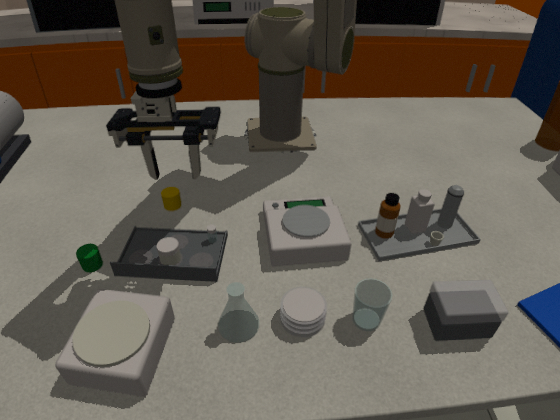

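The picture shows all three containers upright in the tray (388,215), (420,213), (453,205), and the jar alone at (168,250). Next is the jar.

apply_moves --commands '[0,-3,-2,-0.019,0.015,-0.03,6.8,0,-1,-3,0,0,0,6.8,0,0,-4,0,0,0,6.8,0,0,-1,0,0,0,6.8,0,0,0,0,0,0,6.8,0,0,0,0,0,0,6.8]'

```text
t: 33.1
tool_pos: [0.5762, -0.2838, 0.0993]
orientation: [0.169, 3.129, -0.004]
force: [-1.0, -0.7, -0.3]
opening: 0.0681
```

```bash
python3 -c "
from h import *
st((.573,-.2985,-.012))"
```

```text
t 33.1 p [ 0.5762 -0.2838  0.0993] jaw 1.463 level [0.003 0.008 0.   ] F [-1.  -0.7 -0.3] op 0.0681
to go cm [ -0.32  -1.47 -11.13]
```

apply_moves --commands '[-0.3,-1.4,0,0.003,0.008,0,6.8,0,0,-2.5,0,0,0,6.8,0,0,-3,0,0,0,6.8,0,0,-1.5,0,0,0,6.8,0,0,0,0,0,0,6.8,0,0,0,0,0,0,6.8]'

```text
t: 33.85
tool_pos: [0.5775, -0.305, 0.0372]
orientation: [0.17, 3.127, -0.011]
force: [-0.3, -0.5, -0.3]
opening: 0.0682
```

```bash
python3 -c "
from h import *
st((.573,-.2985,-.012))"
```

```text
t 33.85 p [ 0.5775 -0.305   0.0372] jaw 1.462 level [0.008 0.01  0.   ] F [-0.3 -0.5 -0.3] op 0.0682
to go cm [-0.45  0.65 -4.92]
```

apply_moves --commands '[-0.5,0.6,0,0.008,0.01,0,6.8,-0.1,0,0,0,0,0,6.8,0,0,0,0,0,0,6.8]'

```text
t: 34.22
tool_pos: [0.5726, -0.2994, 0.0401]
orientation: [0.17, 3.134, -0.001]
force: [-0.1, 0.2, -0.2]
opening: 0.0681
```

```bash
python3 -c "
from h import *
st((.573,-.2985,-.012))"
```

```text
t 34.23 p [ 0.5726 -0.2994  0.0401] jaw 1.463 level [0.001 0.003 0.   ] F [-0.1  0.2 -0.2] op 0.0681
to go cm [ 0.04  0.09 -5.21]
```

apply_moves --commands '[0,0,-1.5,0,0,0,6.8,0,0,-1.5,0,0,0,6.8,0,0,-0.8,0,0,0,6.8,0,0,0,0,0,0,6.8]'

```text
t: 34.72
tool_pos: [0.5716, -0.2987, -0.0019]
orientation: [0.169, 3.136, 0.0]
force: [0.5, -0.8, -0.1]
opening: 0.068
```

```bash
python3 -c "
from h import *
st((.573,-.2985,-.012))"
```

```text
t 34.73 p [ 0.5716 -0.2987 -0.0019] jaw 1.463 level [0.    0.001 0.   ] F [ 0.5 -0.8 -0.1] op 0.068
to go cm [ 0.14  0.02 -1.01]
```

apply_moves --commands '[0.1,0,-0.6,0,0,0,6.8,0,0,-0.3,0,0,0,6.8,0,0,0,0,0,0,3.5,0,0,0,0,0,0,3.5,0,0,0,0,0,0,3.5,0,0,0,0,0,0,3.5,0,0,0,0,0,0,3.5,0,0,0,0,0,0,3.5]' --squeeze 18

```text
t: 35.72
tool_pos: [0.5734, -0.2991, -0.0106]
orientation: [0.169, 3.135, -0.001]
force: [0.5, 0.1, -1.7]
opening: 0.0477
```

apply_moves --commands '[0,0,2,0,0,0,3.5,0,0,4,0,0,0,3.5,0,0,4,0,0,0,3.5,0,0,2.5,0,0,0,3.5,-0.6,3,0.5,0,0,0,3.5,-0.9,5,0,0,0,0,3.5,-0.9,5,0,0,0,0,3.5,-0.9,5,0,0,0,0,3.5]'

```text
t: 36.72
tool_pos: [0.5415, -0.1191, 0.1367]
orientation: [0.178, 3.123, -0.009]
force: [0.6, 0.3, -0.7]
opening: 0.0474
```

apply_moves --commands '[-0.6,5,0,0,0,0,3.5,-0.3,4,0,0,0,0,3.5,0,2,0,0,0,0,3.5,0,0,0,0,0,0,3.5,0,0,0,0,0,0,3.5,0,0,0,0,0,0,3.5]'

```text
t: 37.48
tool_pos: [0.5337, -0.0038, 0.146]
orientation: [0.171, 3.112, -0.01]
force: [-0.5, -0.0, -0.7]
opening: 0.0476
```

```bash
python3 -c "
from h import *
st((.5255,.013,.0484))"
```

```text
t 37.48 p [ 0.5337 -0.0038  0.146 ] jaw 1.461 level [0.007 0.024 0.   ] F [-0.5 -0.  -0.7] op 0.0476
to go cm [-0.82  1.68 -9.76]
```

apply_moves --commands '[-0.8,1.6,-1,0.007,0.024,0,3.5,0,0,-2,0,0,0,3.5,0,0,-2,0,0,0,3.5,0,0,-1,0,0,0,3.5,0,0,0,0,0,0,3.5,0,0,0,0,0,0,3.5]'

```text
t: 38.22
tool_pos: [0.523, 0.0119, 0.0794]
orientation: [-0.176, -3.13, 0.0]
force: [-0.2, 0.0, -0.6]
opening: 0.0474
```

```bash
python3 -c "
from h import *
st((.5255,.013,.0484))"
```

```text
t 38.23 p [0.523  0.0119 0.0794] jaw 1.459 level [-0.    -0.006 -0.   ] F [-0.2  0.  -0.6] op 0.0474
to go cm [ 0.25  0.11 -3.1 ]
```

apply_moves --commands '[0.2,0.1,-1,0,-0.006,0,3.5,0,0,-0.8,0,0,0,3.5,0,0,-0.5,0,0,0,3.5,0,0,-0.2,0,0,0,3.5,0,0,0,0,0,0,3.5]'

```text
t: 38.85
tool_pos: [0.5262, 0.0129, 0.0539]
orientation: [0.176, 3.134, 0.0]
force: [0.2, -0.2, 0.0]
opening: 0.0474
```

apply_moves --commands '[0,0,-0.3,0,0,0,3.5,0,0,-0.2,0,0,0,3.5,0,0,-0.1,0,0,0,3.5]'

```text
t: 39.22
tool_pos: [0.5267, 0.0129, 0.0481]
orientation: [0.176, 3.133, 0.0]
force: [-0.7, 0.4, 4.8]
opening: 0.0477
```

apply_moves --commands '[0,0,0,0,0,0,6.2,0,0,0,0,0,0,6.2,0,0,0,0,0,0,6.2,0,0,2,0,0,0,6.2,0,0,5,0,0,0,6.2,0,0,5,0,0,0,6.2,0,3,2,0,0,0,5.8,-0.4,5.5,0,0,0,0,5.8]' --squeeze 25

```text
t: 40.22
tool_pos: [0.5221, 0.0968, 0.1928]
orientation: [0.185, 3.132, 0.0]
force: [0.0, 0.3, -1.0]
opening: 0.0582
```

```bash
python3 - <<'E'
from h import *
st((.497,.380,.024))
p,d=read_camera("top"); S=tops(d,"top",(.525,.013),.1,.118,.04); print("jar",len(S),fitc(S,0))
p,d=read_camera("scene"); S=tops(d,"scene",(.525,.013),.1,.118,.04); print("jar",len(S),fitc(S,0),S[:,2].max())
Q=tops(d,"scene",(.5243,.0135),.061,.069,.07); print(fitc(Q,0))
E
```

```text
t 40.23 p [0.5221 0.0968 0.1928] jaw 1.453 level [0.    0.004 0.   ] F [ 0.   0.3 -1. ] op 0.0582
to go cm [ -2.51  28.32 -16.88]
jar 235 (array([0.52440822, 0.01176154]), 0.023583929985761642)
jar 301 (array([0.52745152, 0.01254652]), 0.026277488097548485) 0.11382423284121108
(array([0.52794623, 0.01322802]), 0.0557650662958622)
```

The jar stands on the pan within about 2 mm of its middle by both cameras. Now I'll return the canister.

apply_moves --commands '[-0.4,5.5,0,0,0,0,5.8,-0.4,5.5,0,0,0,0,5.8,-0.4,5.5,0,0,0,0,5.8,-0.4,5,0,0,0,0,5.8,-0.4,4,0,0,0,0,5.8,0,0,0,0,0,0,5.8,0,0,0,0,0,0,5.8]'

```text
t: 41.2
tool_pos: [0.4996, 0.3601, 0.1893]
orientation: [0.176, 3.136, -0.003]
force: [-0.3, -0.6, -0.1]
opening: 0.0583
```

```bash
python3 -c "
from h import *
st((.497,.380,.024))"
```

```text
t 41.2 p [0.4996 0.3601 0.1893] jaw 1.459 level [0.002 0.001 0.   ] F [-0.3 -0.6 -0.1] op 0.0583
to go cm [ -0.26   1.99 -16.53]
```

apply_moves --commands '[-0.2,1.8,0,0,0,0,5.8,0,0.1,-1,0,0,0,5.8,0,0,-3,0,0,0,5.8,0,0,-1,0,0,0,5.8,0,0,0,0,0,0,5.8]'

```text
t: 41.82
tool_pos: [0.4988, 0.3771, 0.1374]
orientation: [0.182, 3.135, -0.003]
force: [0.3, -0.1, 0.5]
opening: 0.0583
```

```bash
python3 -c "
from h import *
st((.497,.380,.024))"
```

```text
t 41.83 p [0.4988 0.3771 0.1374] jaw 1.455 level [0.002 0.001 0.   ] F [ 0.3 -0.1  0.5] op 0.0583
to go cm [ -0.18   0.29 -11.34]
```

apply_moves --commands '[-0.2,0.3,-1.5,0,0,0,5.8,0,0,-3,0,0,0,5.8,0,0,-3,0,0,0,5.8,0,0,-1.5,0,0,0,5.8,0,0,-0.5,0,0,0,5.8,0,0,0,0,0,0,5.8]'

```text
t: 42.58
tool_pos: [0.4988, 0.3819, 0.0426]
orientation: [0.182, 3.13, 0.003]
force: [-0.0, -0.4, 0.3]
opening: 0.0582
```

```bash
python3 -c "
from h import *
st((.497,.380,.024))"
```

```text
t 42.58 p [0.4988 0.3819 0.0426] jaw 1.455 level [-0.002  0.007  0.   ] F [-0.  -0.4  0.3] op 0.0582
to go cm [-0.18 -0.19 -1.86]
```

apply_moves --commands '[-0.2,-0.2,-1,0,0,0,5.8,0,0,-0.5,0,0,0,5.8,0,0,0,0,0,0,3,0,0,0,0,0,0,3,0,0,0,0,0,0,3,0,0,0,0,0,0,3,0,0,0,0,0,0,3]'

```text
t: 43.45
tool_pos: [0.4984, 0.3808, 0.0294]
orientation: [0.182, 3.126, 0.007]
force: [-0.4, 0.3, -0.8]
opening: 0.0377
```

apply_moves --commands '[0,0,2,0,0,0,3,0,0,4,0,0,0,3,0,0,4,0,0,0,3,0,0,4,0,0,0,3,0,-2,1.5,0,0,0,3,0.1,-5,0,0,0,0,3,0.1,-5.5,0,0,0,0,3,0.1,-5.5,0,0,0,0,3]'

```text
t: 44.45
tool_pos: [0.4988, 0.1989, 0.1977]
orientation: [0.172, 3.124, 0.009]
force: [1.3, -0.0, -3.8]
opening: 0.0375
```

apply_moves --commands '[0.1,-5.5,0,0,0,0,3,0.1,-5.5,0,0,0,0,3,0.1,-5.5,0,0,0,0,3,0.1,-5.5,0,0,0,0,3,0.1,-5.5,0,0,0,0,3,0.1,-5.5,0,0,0,0,3,0.1,-5,0,0,0,0,3,0,0,0,0,0,0,3]'

```text
t: 45.45
tool_pos: [0.5037, -0.1968, 0.2093]
orientation: [0.176, 3.112, 0.006]
force: [-1.0, 1.0, -2.9]
opening: 0.0378
```

```bash
python3 -c "
from h import *
st((.516,-.2895,.0324))"
```

```text
t 45.45 p [ 0.5037 -0.1968  0.2093] jaw 1.458 level [-0.002  0.025  0.   ] F [-1.   1.  -2.9] op 0.0378
to go cm [  1.23  -9.27 -17.69]
```

apply_moves --commands '[0.5,-4,0,0,0.025,0,3,0.5,-3.5,0,0,0,0,3,0,-1,0,0,0,0,3,0,0,0,0,0,0,3,0,0,0,0,0,0,3]'

```text
t: 46.08
tool_pos: [0.5141, -0.2798, 0.2131]
orientation: [0.174, 3.136, 0.006]
force: [0.7, 0.2, -3.5]
opening: 0.0376
```

```bash
python3 -c "
from h import *
st((.516,-.2895,.0324))"
```

```text
t 46.08 p [ 0.5141 -0.2798  0.2131] jaw 1.46 level [-0.004  0.001  0.   ] F [ 0.7  0.2 -3.5] op 0.0376
to go cm [  0.19  -0.97 -18.07]
```

apply_moves --commands '[0.2,-0.9,-1.5,0,0,0,3,0,0,-4,0,0,0,3,0,0,-4,0,0,0,3,0,0,-3.5,0,0,0,3,0,0,-1.5,0,0,0,3,0,0,-0.5,0,0,0,3,0,0,0,0,0,0,3]'

```text
t: 46.95
tool_pos: [0.5164, -0.2861, 0.0571]
orientation: [0.167, 3.135, 0.006]
force: [0.1, 0.1, -4.3]
opening: 0.0373
```

```bash
python3 -c "
from h import *
st((.516,-.2895,.0324))"
```

```text
t 46.95 p [ 0.5164 -0.2861  0.0571] jaw 1.464 level [-0.003  0.002  0.   ] F [ 0.1  0.1 -4.3] op 0.0373
to go cm [-0.04 -0.34 -2.47]
```

apply_moves --commands '[0,-0.35,-1,-0.003,0,0,3,0,0,-0.7,0,0,0,3,0,0,-0.3,0,0,0,3,0,0,-0.1,0,0,0,3,0,0,0,0,0,0,3]'

```text
t: 47.58
tool_pos: [0.5187, -0.2916, 0.0384]
orientation: [0.167, 3.13, -0.004]
force: [0.7, -0.1, -3.4]
opening: 0.0378
```

apply_moves --commands '[-0.3,0.1,-0.4,0,0,0,3,-0.1,0,-0.2,0,0,0,3,0,0,-0.15,0,0,0,3]'

```text
t: 47.95
tool_pos: [0.5152, -0.2908, 0.0324]
orientation: [0.167, 3.128, -0.005]
force: [-5.7, 3.4, 14.7]
opening: 0.0378
```

apply_moves --commands '[0,0,0,0,0,0,5.8,0,0,0.1,0,0,0,5.8,0,0,2,0,0,0,5.8,0,0,5,0,0,0,5.8,0,0,5,0,0,0,5.8,0,0,3,0,0,0,5.8,0,3,0,0,0,-0.14,6.5,0,5.5,0,0,0,-0.17,6.5]'

```text
t: 48.95
tool_pos: [0.5166, -0.2085, 0.1989]
orientation: [0.665, 3.052, -0.016]
force: [1.5, 0.4, -0.2]
opening: 0.0648
```

apply_moves --commands '[0,5.5,0,0,0,-0.17,6.5,0,5.5,0,0,0,-0.17,6.5,0,5.5,0,0,0,-0.17,6.5,0,5.5,0,0,0,-0.17,6.5,0,5.5,0,0,0,-0.17,6.5,0,5,0,0,0,-0.13,6.5,0,3,0,0,0,0,6.5,0,0,0,0,0,0,6.5]'

```text
t: 49.95
tool_pos: [0.5184, 0.1518, 0.2147]
orientation: [2.025, 2.367, -0.018]
force: [0.2, -0.4, -0.3]
opening: 0.065
```

```bash
python3 -c "
from h import *
st((.5175,.2115,.022))
p,d=read_camera('top'); S=tops(d,'top',(.515,-.29),.1,.13,.04); print(len(S),fitc(S,0))
"
```

```text
t 49.95 p [0.5184 0.1518 0.2147] jaw 0.156 level [0.026 0.013 0.   ] F [ 0.2 -0.4 -0.3] op 0.065
to go cm [ -0.09   5.97 -19.27]
226 (array([ 0.51113075, -0.29091543]), 0.0199428703635931)
```

apply_moves --commands '[0,4,0,0.026,0.013,0,6.5,0,1.5,-1,0,0,0,6.5,0,0,-2,0,0,0,6.5,0,0,0,0,0,0,6.5,0,0,0,0,0,0,6.5]'

```text
t: 50.62
tool_pos: [0.5195, 0.2006, 0.1841]
orientation: [2.046, 2.379, -0.003]
force: [0.4, 0.6, 0.3]
opening: 0.0649
```

```bash
python3 -c "
from h import *
st((.5175,.2115,.026))"
```

```text
t 50.62 p [0.5195 0.2006 0.1841] jaw 0.15 level [0.004 0.001 0.   ] F [0.4 0.6 0.3] op 0.0649
to go cm [ -0.2    1.09 -15.81]
```

apply_moves --commands '[-0.2,1,-1,0,0,0,6.5,0,0,-4,0,0,0,6.5,0,0,-4,0,0,0,6.5,0,0,-2.5,0,0,0,6.5,0,0,-1,0,0,0,6.5,0,0,0,0,0,0,6.5]'

```text
t: 51.38
tool_pos: [0.5177, 0.2119, 0.0561]
orientation: [2.046, 2.377, 0.002]
force: [-1.6, -0.0, 0.5]
opening: 0.0652
```

```bash
python3 -c "
from h import *
st((.5175,.2115,.026))"
```

```text
t 51.38 p [0.5177 0.2119 0.0561] jaw 0.149 level [0.002 0.005 0.   ] F [-1.6 -0.   0.5] op 0.0652
to go cm [-0.02 -0.04 -3.01]
```

apply_moves --commands '[0,0,-1.5,0,0.005,0,6.5,0,0,-1,0,0,0,6.5,0,0,-0.2,0,0,0,6.5,0,0,0,0,0,0,3.5,0,0,0,0,0,0,3.5,0,0,0,0,0,0,3.5,0,0,0,0,0,0,3.5,0,0,0,0,0,0,3.5]'

```text
t: 52.38
tool_pos: [0.5201, 0.2127, 0.0305]
orientation: [2.048, 2.378, 0.003]
force: [-0.2, -0.1, -1.2]
opening: 0.0457
```

apply_moves --commands '[0,0,2,0,0,0,3.5,0,0,4,0,0,0,3.5,0,0,4,0,0,0,3.5,0,0,4,0,0,0,3.5,0.3,-2,2,0,0,0,3.5,0.5,-5,0,0,0,0,3.5,0.5,-5.5,0,0,0,0,3.5,0.5,-5.5,0,0,0,0,3.5]'

```text
t: 53.38
tool_pos: [0.5381, 0.0317, 0.208]
orientation: [2.034, 2.38, 0.015]
force: [0.2, -0.2, -2.6]
opening: 0.0456
```

apply_moves --commands '[0.5,-5.5,0,0,0,0,3.5,0.5,-5.5,0,0,0,0,3.5,0.5,-5.5,0,0,0,0,3.5,0.5,-5.5,0,0,0,0,3.5,0.5,-5.5,0,0,0,0,3.5,0.5,-5,0,0,0,0,3.5,0.2,-3,0,0,0,0,3.5,0,0,0,0,0,0,3.5]'

```text
t: 54.38
tool_pos: [0.5698, -0.3399, 0.2222]
orientation: [2.031, 2.366, 0.021]
force: [0.5, 1.1, -1.4]
opening: 0.0459
```

```bash
python3 -c "
from h import *
st((.5675,-.369,.0335))"
```

```text
t 54.38 p [ 0.5698 -0.3399  0.2222] jaw 0.152 level [0.005 0.027 0.   ] F [ 0.5  1.1 -1.4] op 0.0459
to go cm [ -0.23  -2.91 -18.87]
```

apply_moves --commands '[-0.2,-1.8,0,0.005,0.027,0,3.5,0,0,0,0,0,0,3.5,0,0,0,0,0,0,3.5]'

```text
t: 54.75
tool_pos: [0.5685, -0.3555, 0.2253]
orientation: [2.044, 2.385, 0.002]
force: [-0.2, 0.4, -2.0]
opening: 0.0455
```

```bash
python3 -c "
from h import *
st((.5675,-.369,.0335))"
```

```text
t 54.75 p [ 0.5685 -0.3555  0.2253] jaw 0.153 level [-0.001  0.001  0.   ] F [-0.2  0.4 -2. ] op 0.0455
to go cm [ -0.1   -1.35 -19.18]
```

apply_moves --commands '[-0.1,-1.3,-1.5,0,0,0,3.5,0,0,-4,0,0,0,3.5,0,0,-4,0,0,0,3.5,0,0,-4,0,0,0,3.5,0,0,-1.5,0,0,0,3.5,0,0,-0.5,0,0,0,3.5,0,0,0,0,0,0,3.5]'

```text
t: 55.62
tool_pos: [0.567, -0.3677, 0.0654]
orientation: [2.039, 2.385, 0.003]
force: [0.5, 0.3, -1.9]
opening: 0.0455
```

```bash
python3 -c "
from h import *
st((.5675,-.369,.0335))"
```

```text
t 55.62 p [ 0.567  -0.3677  0.0654] jaw 0.156 level [0.001 0.004 0.   ] F [ 0.5  0.3 -1.9] op 0.0455
to go cm [ 0.05 -0.13 -3.19]
```

apply_moves --commands '[0,-0.1,-1.2,0,0.004,0,3.5,0,0,-0.9,0,0,0,3.5,0,0,-0.4,0,0,0,3.5,0,0,-0.2,0,0,0,3.5,0,0,0,0,0,0,3.5]'

```text
t: 56.25
tool_pos: [0.5693, -0.3705, 0.0407]
orientation: [2.036, 2.383, -0.001]
force: [-0.9, 0.6, -2.6]
opening: 0.0456
```

apply_moves --commands '[-0.1,0.1,-0.5,0,0,0,3.5,-0.1,0,-0.3,0,0,0,3.5,0,0,-0.1,0,0,0,3.5]'

```text
t: 56.62
tool_pos: [0.568, -0.3704, 0.0334]
orientation: [2.035, 2.381, -0.001]
force: [-4.2, -0.4, 8.0]
opening: 0.0455
```

apply_moves --commands '[0,0,0,0,0,0,6.5,0,0,0.1,0,0,0,6.5,0,0,2,0,0,0,6.5,0,0,5,0,0,0,6.5,0,0,5,0,0,0,6.5,0,0,3,0,0,0,6.5,-0.3,3,0,0,0,0,6.5,-0.6,6,0,0,0,0,6.5]'

```text
t: 57.62
tool_pos: [0.5594, -0.2824, 0.1983]
orientation: [2.035, 2.37, 0.0]
force: [1.3, 1.2, 0.2]
opening: 0.065
```

apply_moves --commands '[-0.6,6,0,0,0,0,6.5,-0.6,6,0,0,0,0,6.5,-0.6,6,0,0,0,0,6.5,-0.6,6,0,0,0,0,6.5,-0.6,6,0,0,0,0,6.5,-0.6,6,0,0,0,0,6.5,-0.6,6,0,0,0,0,6.5,-0.6,6,0,0,0,0,6.5]'

```text
t: 58.62
tool_pos: [0.5114, 0.2118, 0.2151]
orientation: [2.027, 2.354, 0.021]
force: [0.9, 1.2, 0.0]
opening: 0.065
```

```bash
python3 -c "
from h import *
st((.5055,.2957,.026))
p,d=read_camera('top')
for xy in ((.515,-.29),(.565,-.368)):
  S=tops(d,'top',xy,.109,.13,.04); print(len(S),fitc(S,0))
"
```

```text
t 58.62 p [0.5114 0.2118 0.2151] jaw 0.149 level [0.013 0.035 0.   ] F [0.9 1.2 0. ] op 0.065
to go cm [ -0.59   8.39 -18.91]
211 (array([ 0.51079267, -0.29113716]), 0.019595032557845116)
147 (array([ 0.5633229 , -0.36969346]), 0.01575225032866001)
```

Canister and bottle are back within about 3 mm and 1 mm. Now the flask.

apply_moves --commands '[-0.3,4,0,0.013,0.035,0,6.5,-0.3,2,-1,0,0,0,6.5,0,0.5,-2,0,0,0,6.5,0,0,0,0,0,0,6.5,0,0,0,0,0,0,6.5]'

```text
t: 59.3
tool_pos: [0.5035, 0.2856, 0.1869]
orientation: [-2.041, -2.388, -0.009]
force: [0.1, -0.2, -0.0]
opening: 0.0652
```

```bash
python3 -c "
from h import *
st((.5055,.2957,.026))"
```

```text
t 59.3 p [0.5035 0.2856 0.1869] jaw 0.156 level [-0.005  0.004  0.   ] F [ 0.1 -0.2 -0. ] op 0.0652
to go cm [  0.2    1.01 -16.09]
```

apply_moves --commands '[0.2,0.9,-1,0,0,0,6.5,0,0,-4,0,0,0,6.5,0,0,-4,0,0,0,6.5,0,0,-2.5,0,0,0,6.5,0,0,-1,0,0,0,6.5,0,0,0,0,0,0,6.5]'

```text
t: 60.05
tool_pos: [0.5079, 0.2935, 0.059]
orientation: [2.046, 2.382, 0.015]
force: [-0.6, 0.2, 0.5]
opening: 0.065
```

```bash
python3 -c "
from h import *
st((.5055,.2957,.026))"
```

```text
t 60.05 p [0.5079 0.2935 0.059 ] jaw 0.151 level [-0.006  0.008  0.   ] F [-0.6  0.2  0.5] op 0.065
to go cm [-0.24  0.22 -3.3 ]
```

apply_moves --commands '[-0.3,0.2,-1.6,-0.006,0.008,0,6.5,0,0,-1.1,0,0,0,6.5,0,0,-0.2,0,0,0,6.5,0,0,0,0,0,0,3,0,0,0,0,0,0,3,0,0,0,0,0,0,3,0,0,0,0,0,0,3,0,0,0,0,0,0,3]'

```text
t: 61.05
tool_pos: [0.5071, 0.2967, 0.0316]
orientation: [2.046, 2.382, 0.007]
force: [0.6, 1.1, -2.3]
opening: 0.042
```

apply_moves --commands '[0,0,2,0,0,0,3,0,0,4,0,0,0,3,0,0,4,0,0,0,3,0,0,4,0,0,0,3,0.3,-2,1.5,0,0,0,3,0.8,-5,0,0,0,0,3,0.8,-5.5,0,0,0,0,3,0.8,-5.5,0,0,0,0,3]'

```text
t: 62.05
tool_pos: [0.5328, 0.1116, 0.1974]
orientation: [2.037, 2.386, 0.01]
force: [0.6, -1.0, -2.8]
opening: 0.0425
```

apply_moves --commands '[0.8,-5.5,0,0,0,0,3,0.8,-5.5,0,0,0,0,3,0.8,-5.5,0,0,0,0,3,0.8,-5.5,0,0,0,0,3,0.8,-5.5,0,0,0,0,3,0.3,-3,0,0,0,0,3,0,0,0,0,0,0,3,0,0,0,0,0,0,3]'

```text
t: 63.05
tool_pos: [0.5676, -0.2153, 0.1944]
orientation: [-2.051, -2.379, -0.002]
force: [0.0, -1.0, -1.9]
opening: 0.0418
```

```bash
python3 -c "
from h import *
st((.584,-.2275,.0346))"
```

```text
t 63.05 p [ 0.5676 -0.2153  0.1944] jaw 0.148 level [-0.001  0.001  0.   ] F [ 0.  -1.  -1.9] op 0.0418
to go cm [  1.64  -1.22 -15.98]
```

apply_moves --commands '[1.6,-1.2,-1,0,0,0,3,0,0,-2.5,0,0,0,3,0,0,-3.5,0,0,0,3,0,0,-3,0,0,0,3,0,0,-1.5,0,0,0,3,0,0,0,0,0,0,3,0,0,0,0,0,0,3]'

```text
t: 63.92
tool_pos: [0.5844, -0.2207, 0.0796]
orientation: [2.04, 2.387, 0.005]
force: [0.3, 0.3, -0.5]
opening: 0.0425
```

```bash
python3 -c "
from h import *
st((.584,-.2275,.0346))"
```

```text
t 63.92 p [ 0.5844 -0.2207  0.0796] jaw 0.157 level [-0.001  0.004  0.   ] F [ 0.3  0.3 -0.5] op 0.0425
to go cm [-0.04 -0.68 -4.5 ]
```

apply_moves --commands '[0,-0.6,-1.5,0,0.004,0,3,0,0,-1.3,0,0,0,3,0,0,-0.7,0,0,0,3,0,0,-0.3,0,0,0,3,0,0,0,0,0,0,3]'

```text
t: 64.55
tool_pos: [0.5856, -0.228, 0.0411]
orientation: [2.04, 2.387, 0.002]
force: [0.2, 0.7, -2.2]
opening: 0.0422
```

apply_moves --commands '[-0.1,0,-0.4,0,0,0,3,-0.1,0,-0.3,0,0,0,3,0,0,-0.1,0,0,0,3]'

```text
t: 64.92
tool_pos: [0.5842, -0.2286, 0.0344]
orientation: [2.039, 2.385, 0.002]
force: [-4.7, -0.1, 7.9]
opening: 0.0424
```

apply_moves --commands '[0,0,0,0,0,0,6.5,0,0,0.1,0,0,0,6.5,0,0,2,0,0,0,6.5,0,0,5,0,0,0,6.5,0,0,5,0,0,0,6.5,-1,3,3,0,0,0,6.5,-1.5,6,0,0,0,0,6.5,-1.5,6,0,0,0,0,6.5]'

```text
t: 65.92
tool_pos: [0.5451, -0.0788, 0.1996]
orientation: [2.04, 2.372, 0.009]
force: [0.7, 0.4, 0.1]
opening: 0.0647
```

apply_moves --commands '[-1.5,6,0,0,0,0,6.5,-1.5,6,0,0,0,0,6.5,-1.5,6,0,0,0,0,6.5,-1,3,0,0,0,0,6.5,0,0,0,0,0,0,6.5,0,0,0,0,0,0,6.5]'

```text
t: 66.68
tool_pos: [0.4897, 0.1389, 0.2114]
orientation: [2.027, 2.369, 0.028]
force: [-0.1, -1.1, -0.9]
opening: 0.0651
```

```bash
python3 - <<'E'
from h import *
st()
p,d=read_camera("top")
for n,xy,lo,hi in [("bottle",(.564,-.3686),.111,.125),("flask",(.5812,-.227),.109,.123),("canister",(.514,-.2907),.100,.13),("jar",(.5244,.0125),.1,.118),("vial",(.516,-.208),.035,.055),("cruc",(.56,.32),.02,.04)]:
    Q=tops(d,"top",xy,lo,hi,.035)
    if len(Q)>3: c,R=fitc(Q,0); print(n,len(Q),c.round(4),round(R,4))
p,d=read_camera("scene"); cv2.imwrite("pics/s6.png",p)
S=tops(d,"scene",(.525,.013),.1,.118,.04); print("jar scene",len(S),fitc(S,0),S[:,2].max())
E
```

```text
t 66.67 p [0.4897 0.1389 0.2114] jaw 0.155 level [0.002 0.029 0.   ] F [-0.1 -1.1 -0.9] op 0.0651
bottle 144 [ 0.5628 -0.3697] 0.0162
flask 129 [ 0.5804 -0.2283] 0.0151
canister 225 [ 0.5111 -0.2914] 0.02
jar 338 [0.5251 0.0124] 0.0242
vial 66 [ 0.5142 -0.2055] 0.0105
jar scene 301 (array([0.52740771, 0.01269883]), 0.025588029995560646) 0.11340315414828137
```

View pics/s6.png

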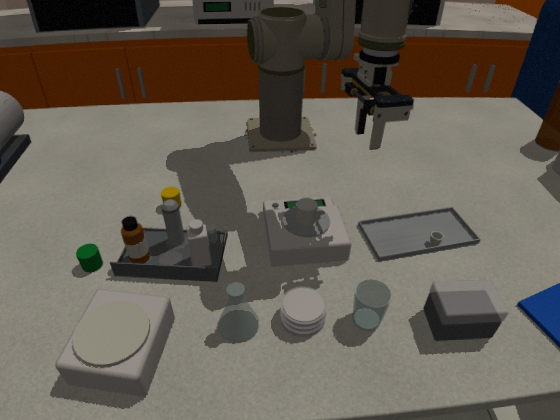

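The final picture shows the jar on the pan at about (306,212), all three containers back in the caddy (135,240), (173,220), (200,245), and the crucible unmoved at (436,238). The vial measured within 1 mm, and nothing is touching the gripper. I'm handing the job in.

```bash
python3 -c "
from h import *
print(close_job())"
```

```text
the job is handed in; nothing more can be done
None
```

The job is done and handed in at about 67 s of the 150 s. The canister, flask and bottle went into the tray first. Then the jar was set on the pan, and the canister, bottle and flask were put back in the caddy.

Last checks before handing in, from the cameras:
- **Jar:** about 1–2 mm from the middle of the pan. Its lid was at the height expected for standing upright.
- **Containers:** the bottle and flask were within about 2 mm of their starting places, and the canister within about 3 mm. All stood upright.
- **Vial and crucible:** the vial was within 1 mm. The last depth check gave no reading for the crucible, so I only saw in the picture that it was in the same place.
- **Gripper:** open and clear of everything.

**Disagreement:** the reported TCP height read about 36 mm lower than the fingertips seen by the camera. Because of this, the canister was first gripped near its dome, and the first try at the flask closed loosely on its cap without moving it. I aimed lower for every grasp after that.

**Hardest contacts:** setting the flask and bottle into the tray briefly pushed back with about 30 N vertically (about 35 N in all) at the wrist, well under the 120 N limit.

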